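# Shut the tagged valve in the covered valve box

## Robot

A 6-joint arm with a two-finger parallel gripper is mounted at the origin on a cart in front of the work surface, level with it; the furniture and walls round the work are solid. World frame = base frame: x ahead of the robot, y to its left, z up, the work surface at z = 0. Lengths are in mm, angles in rad, forces in N, time in s.
With the tool pointing down it reaches from about 275 to 750 mm from the base axis. Payload 10.2 kg.
Tool frame: the origin (TCP) lies midway between the tips of the shut fingers; the grasp point (between the pads) lies 19 mm behind it (ctrl.tcp_to_grasp is the z of the grasp point in the tool frame, in mm); z points along the fingers, y is the direction in which the jaws open and shut (so a half turn about z gives the same grasp; the last joint's range is limited). The gripper opens to 85 mm and grips with 20 to 120 N. Pads are 22 mm wide; open, the fingers measure 114 mm over their backs; the gripper's body (76 mm by 85 mm) begins 54 mm behind the grasp point. The pads swing forward as they close: fully open they stand 13 mm farther back than shut.
Start: joints at [-1.521, 0.313, 1.498, -0, 1.331, -0.223], TCP at [141.437, -505.595, 231.294] pointing down, gripper open.
Joint ranges: [-2.94, 2.94], [-0.97, 2.17], [0.19, 2.56], [-1.23, 4.37], [0.02, 3.11], [-2.88, 2.88]. Speed limits (rad/s): [2.39, 2.39, 3.01, 3.14, 3.14, 3.14].

## Interface

Orientations are given as a unit quaternion [w, x, y, z].
In Python, from rig import sensors, capture, order, ctrl gives the robot as it stands. The module is installed in compiled form; this text tells all that it offers.
- The arm moves only by the tool play_rows, never from a script. Its argument "deltas" is a list of rows, each a list of 7 numbers: the shift along the world's x, y, z in units of 40 mm (1.0 is 40 mm), then the turn, a rotation vector about the world's x, y, z in units of 6 degrees (1.0 is 6 degrees), then the opening, from -1 (shut) to 1 (fully open). A call has 1 to 8 rows; each row shifts and turns the commanded pose from where the row before left it; what a row does not reach is not made up. A row lasts 1/12 s, in which the tool goes at most 41.7 mm and 7.16 degrees, less where a joint would pass 70% of its speed; a pose out of reach is approached as far as the arm can. A call is refused whole if a number of a shift passes 1 or a number of a turn 1, either way. A call with a gripper value outside its range is refused whole. The fingers move at their own pace and stop on an object; "squeeze" is the grip in N (left out, the last holds). Time passes only in rows, so rows that do not move let the fingers close. It gives the time, the measured TCP pose, the force and the opening at its end, in the units of the state.
- sensors.sense(): the state, without advancing time (a new reading comes with each control period).
- capture(name): name is "side" or "top"; returns a dict with "pixels" (480x640x3 uint8, red, green, blue), "z_map" (480x640 float32, mm along the optical axis (not along the pixel's ray), 0 where there is no reading), "fx", "fy", "cx", "cy" (pixels), "k1" (the pictures are not rectified: a ray, as slopes to the right and down, at radius r is drawn at 1 + k1 r^2 times it, then the intrinsics apply), "eye" and "rotation" of the camera in the world. Camera axes: x right, y down, z forward; pixel columns grow to the right and rows downward; lengths in mm; the calibration is good to about 2 mm. A picture is of the moment at which its call begins.
- order.finish_job(): hands the job in, once; it reports no verdict.
The state is a dict: "time_s": time; "joints": joint angles; "dq": joint speeds; "tau": joint torques, N m; "eef_pos": TCP position; "ee_rot": TCP orientation; "force": force on the tool from outside, world axes, zero at the start; "wrist_torque": the same for the moment, N m; "grip_width": opening from 0.0 (shut) to 1.0 (fully open).
Only numpy, scipy, OpenCV 4.12 (cv2) and the standard library are available. Lean on these libraries where they do the work, as an engineer would, in place of code of your own. Each camera call takes 0.05 s, during which the arm holds its last target. There are 200 camera calls.

## Task

A hose is about to be fitted to one outlet of the valve box, so its valve has to be shut first. With the fingertips only, slide the box's cover right back, push the handle of the valve with the round tag a quarter turn clockwise until it is fully shut, and then slide the cover fully closed again. Push gently and do not grip or lift anything; leave the other two handles and the loose things round the box as they are.

Things in the scene. Friction and masses are not known exactly. Their poses are not given: they have to be found in the camera images.
- valve_box: Low grey metal box fixed to the bench, 240 mm deep (x), 312 wide (y), 70.5 high. Origin: centre of the underside, on the bench; at yaw 0 x points away from the robot, y left. Front half: open well under a sliding cover; rear half: fixed deck. Guide rails on both sides, inner edges at y = +-138 mm, tops 70.5 mm high. Three hose nipples stick out 28 mm in front, 22 mm above the bench
- well (a point): Centre of the well's floor, 8 mm above the bench, axes as the box's. Inside, the well spans x +-57 and y +-150 mm about it; its front wall is 60 mm high. Three valves with upright axes 17 mm behind this point (x = +17 mm), at y = -72, 0 and +72 mm; which valve is in which place changes
- cover (a joint): How far the cover is slid back, in m: 0 = closed over the well, 0.110 = stop, fully back over the rear deck. It slides along the box's x, away from the robot to open, held in the guide rails, against about 2.5 N friction, and stays where it is left. It starts closed or up to 15 mm ajar
- finger_bar (a point): Middle of the top of the black finger bar on the cover, moving with it; axes as the box's. The bar lies along the box's y, 80 mm long, 14 mm thick; its top is 81 mm, the cover's top face 65 mm above the bench. With the cover closed it is at x = -85 mm in the box frame, fully back at +25. The cover's front edge is 35 mm in front of it
- tagged_handle (a joint): Angle of the lever handle of the valve with the round tag, in rad: 0 = open, lever pointing to the front (box -x), in line with the pipe; 1.571 = shut, at its stop, lever pointing left (box +y), across the pipe. Grows clockwise seen from above. Friction 0.12 N m (3 N at 38 mm from the axis); stays where left. Starts at 0 to 0.3
- tagged_hub (a point): On the tagged valve's turning axis, 52 mm above the bench. The tag is a round flat aluminium disc, 34 mm across, on top of the hub, its top 56 mm above the bench. The lever's black sleeve runs from 14 to 50 mm out from the axis, 14 mm wide, 40 to 52 mm above the bench. Brass body and pipe underneath are at most 36 mm high
- tagged_tip (a point): End of the tagged valve's lever, on its middle line, 50 mm from the axis, 46 mm above the bench
- open_tip (a point): End of the lever (same lever, no tag, only a small nut on the hub) of a valve that stands open, pointing to the front. 50 mm from its axis, 46 mm above the bench. Must stay as it is
- shut_tip (a point): End of the lever (same lever, no tag) of a valve that is already shut, pointing to the left. 50 mm from its axis, 46 mm above the bench. Must stay as it is
- ptfe_tape: Loose black roll of thread tape, 59 mm across and 19 mm high, lying flat in front of the box. Origin: centre of the underside
- spanner: Loose small steel spanner, 150 mm long, lying to the right of the box. Origin: centre of the underside
- fitting: Loose brass hose fitting, 47 mm long, 22 mm wide, lying in front of the box. Origin: centre of the underside

How it is judged:
By the outcome, as a careful person would: the job done as asked, in the order asked, and still so for the second after the job is handed in, with the robot touching nothing.
It also fails if it takes over 50 s, if anything falls off the work surface, if the arm or the gripper's body presses on something with over 40 N, if the wrist force passes 120 N, or if a joint passes its speed limit or range.

## Working session

There is one attempt and no reset: what is moved stays moved. The work goes in short steps, Python scripts to look and compute and a tool call to move; the robot and the scene stay as the last step left them, time stands still between calls to the robot, and variables do not carry over. Pictures are saved under pics/ and viewed, about 8 in all and at most 12, crops included, and the job is handed in when it is done.

Besides the shell and the picture viewer there is one more tool, called after "Emit:" as name(argument=value, ...) on one line, values as JSON. play_rows: Moves the arm, as the interface text tells. Its arguments: {"type":"object","properties":{"deltas":{"type":"array","items":{"type":"array","items":{"type":"number"}}},"squeeze":{"type":"number"}},"required":["deltas"]}

```bash
mkdir -p pics; cat > h.py <<'E'
import numpy as np, cv2
from rig import sensors, capture, order, ctrl
def save(c,n,crop=None):
    im=c["pixels"][:,:,::-1]
    if crop: 
        a,b,d,e=crop; im=cv2.resize(im[b:e,a:d],None,fx=2,fy=2,interpolation=cv2.INTER_CUBIC)
    cv2.imwrite("pics/"+n,im)
def ray(c,u,v):
    K=np.array([[c["fx"],0,c["cx"]],[0,c["fy"],c["cy"]],[0,0,1.]])
    p=cv2.undistortPoints(np.array([[[u,v]]],float),K,np.array([c["k1"],0,0,0,0.]))[0,0]
    return np.asarray(c["rotation"])@np.array([p[0],p[1],1.])
def onz(c,u,v,z):
    d=ray(c,u,v); e=np.asarray(c["eye"]); return e+d*(z-e[2])/d[2]
def dep(c,u,v):
    return np.asarray(c["eye"])+ray(c,u,v)*np.median(c["z_map"][v-1:v+2,u-1:u+2])
E
python3 - <<'E'
from h import *
for n in("top","side"):
    c=capture(n); save(c,n+"0.png"); print(n,c["eye"],np.round(c["rotation"],2).tolist(),c["fx"],c["k1"])
print(sensors.sense())
E
```

```text
top [ 349.83654111 -113.19929054  909.1307691 ] [0.07, -0.7, 0.7, -0.06] 579.93439980977 -0.09645584846618377
side [ 253.0934952  -788.09435727  536.52213843] [-0.48, 0.86, -0.16, 0.08] 521.7565570741785 -0.12297208479847718
{'time_s': 0.1, 'joints': array([-1.52140871e+00,  3.13436503e-01,  1.49836056e+00, -1.83959642e-05,
        1.33098792e+00, -2.23414288e-01]), 'dq': array([ 0.0005016 , -0.00095599, -0.00354935, -0.00100736,  0.00128748,
        0.00082025]), 'tau': array([ 2.57778294e-03, -4.12905014e+01, -2.60145289e+01, -9.32859916e-05,
        2.98811727e-03, -7.94585389e-06]), 'eef_pos': array([ 141.41625439, -505.36003591,  230.77078048]), 'ee_rot': array([-5.94687326e-04,  9.90711330e-01,  1.35980532e-01,  4.29093280e-05]), 'force': array([-0.02999448, -0.40629319,  0.43689476]), 'wrist_torque': array([ 0.00558917, -0.00337951, -0.01356885]), 'grip_width': 0.9990682131568448}
```

View pics/top0.png

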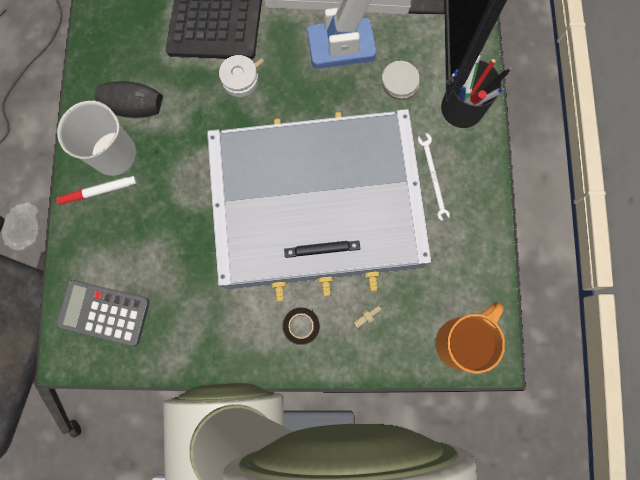

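View pics/side0.png

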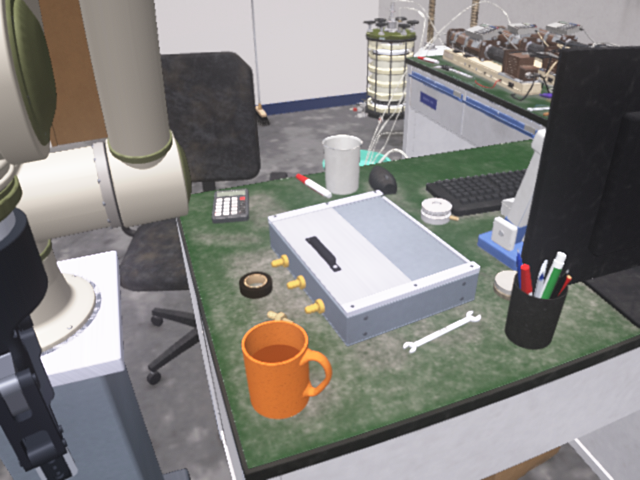

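```bash
python3 - <<'E'
from h import *
c=capture("top"); save(c,"topc.png",(190,90,460,390))
for n,u,v,z in [("FL",218.5,284,70.5),("FR",430,261.5,70.5),("BL",208.5,131,70.5),("BR",409.5,110.5,70.5),("barL",287,251.5,81),("barR",359,244.5,81),("mug",472,342,90),("tape",301,325,19),("fit",368,317,12)]:
    print(n,np.round(onz(c,u,v,z),1))
for u,v in [(319,249),(322,225),(322,170),(325,252)]: print(u,v,np.round(dep(c,u,v),1))
E
```

```text
Traceback (most recent call last):
  File "h.py", line 13, in onz
    d=ray(c,u,v); e=np.asarray(c["eye"]); return e+d*(z-e[2])/d[2]
  File "h.py", line 11, in ray
    return np.asarray(c["rotation"])@np.array([p[0],p[1],1.])
           ~~~~~~~~~~~~~~~~~~~~~~~~~^~~~~~~~~~~~~~~~~~~~~~~~~
ValueError: matmul: Input operand 1 has a mismatch in its core dimension 0, with gufunc signature (n?,k),(k,m?)->(n?,m?) (size 3 is different from 4)
```

View pics/topc.png

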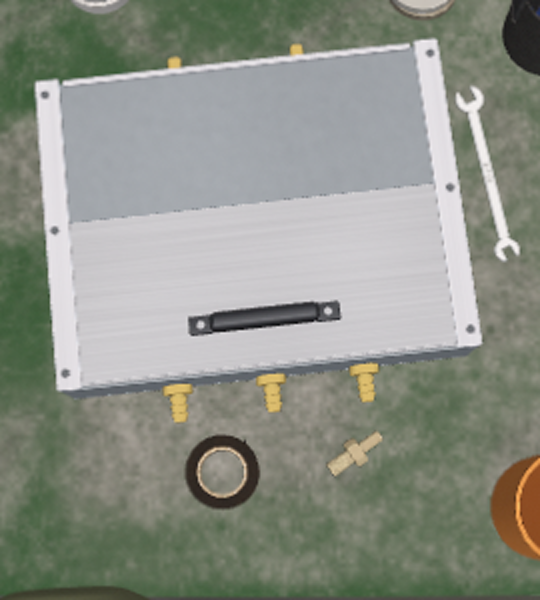

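```bash
sed -i 's/return np.asarray(c\["rotation"\])@/q=np.asarray(c["rotation"]); return Rotation.from_quat(q,scalar_first=True).as_matrix()@/; 1a from scipy.spatial.transform import Rotation' h.py; python3 - <<'E'
from h import *
c=capture("top")
P={}
for n,u,v,z in [("FL",219,285,70.5),("FR",430,262,70.5),("BL",208,131.5,70.5),("BR",408.5,110.5,70.5),("barL",287,251.5,81),("barR",357,244.5,81),("mug",472,342,90),("tape",301,325,19),("fit",368,317,12)]:
    P[n]=onz(c,u,v,z)[:2]; print(n,np.round(P[n],1))
w=np.array([P[k] for k in("FL","FR","BL","BR")]); b=np.array([[-120,156],[-120,-156],[120,156],[120,-156.]])
M,_=cv2.estimateAffinePartial2D(b,w); s=np.hypot(M[0,0],M[1,0]); yaw=np.arctan2(M[1,0],M[0,0])
print("scale",s,"yaw",yaw,np.degrees(yaw),"org",w.mean(0))
o=w.mean(0);R=np.array([[np.cos(yaw),-np.sin(yaw)],[np.sin(yaw),np.cos(yaw)]])
print("resid",np.round(w-(b@R.T+o),1))
for k in("barL","barR"): print(k,"box frame",R.T@(P[k]-o))
for u,v in [(319,249),(322,225),(322,170)]: print(u,v,np.round(dep(c,u,v),1))
E
```

```text
FL [437.4  46.6]
FR [ 470.2 -261.4]
BL [674.2  71.6]
BR [ 706.  -237.6]
barL [484.8 -53.1]
barR [ 494.8 -154.5]
mug [ 354.3 -313.2]
tape [381.5 -71. ]
fit [ 393.8 -173.5]
scale 0.9928355013843947 yaw 0.10381847810478119 5.948360630875308 org [571.93896168 -95.18385279]
resid [[ 0.9 -0.9]
 [ 1.4  1.4]
 [-0.9 -0.8]
 [-1.5  0.3]]
barL box frame [-82.26239232  50.85053548]
barR box frame [-82.92297739 -51.0471378 ]
319 249 [488.5 -99.5  80.3]
322 225 [ 527.1 -103.7   65.2]
322 170 [ 614.3 -103.8   59.2]
```

Emit:
play_rows(deltas=[[0.5, 0.6, 0, 0, 0, -0.2, -1], [0.6, 0.72, 0, 0, 0, -0.2, -1], [0.6, 0.75, 0, 0, 0, -0.2, -1], [0.6, 0.75, 0, 0, 0, -0.2, -1], [0.6, 0.75, 0, 0, 0, -0.2, -1], [0.6, 0.75, 0, 0, 0, -0.2, -1], [0.6, 0.75, 0, 0, 0, -0.2, -1], [0.6, 0.75, 0, 0, 0, -0.2, -1]], squeeze=20)

```text
time_s: 0.87
eef_pos: [330.2, -271.1, 231.4]
ee_rot: [0.0, 0.999, 0.052, 0.0]
force: [0.8, 0.2, -0.1]
grip_width: -0.003
```

Emit:
play_rows(deltas=[[0.6, 0.75, 0, 0, 0, 0, -1], [0.6, 0.75, 0, 0, 0, 0, -1], [0.6, 0.75, 0, 0, 0, 0, -1], [0.6, 0.75, 0, 0, 0, 0, -1], [0.6, 0.75, 0, 0, 0, 0, -1], [0.5, 0.5, 0, 0, 0, 0, -1], [0, 0, 0, 0, 0, 0, -1], [0, 0, 0, 0, 0, 0, -1]])

```text
time_s: 1.53
eef_pos: [469.8, -101.8, 230.9]
ee_rot: [-0.0, 0.999, 0.054, -0.0]
force: [-0.7, 0.3, 0.9]
grip_width: -0.001
```

Emit:
play_rows(deltas=[[-0.23, -0.13, 0, 0, 0, 0, -1], [0, 0, -0.9, 0, 0, 0, -1], [0, 0, -0.9, 0, 0, 0, -1], [0, 0, -0.9, 0, 0, 0, -1], [0, 0, -0.8, 0, 0, 0, -1], [0, 0, -0.4, 0, 0, 0, -1], [0, 0, 0, 0, 0, 0, -1], [0, 0, 0, 0, 0, 0, -1]])

```text
time_s: 2.2
eef_pos: [459.4, -109.0, 75.6]
ee_rot: [-0.0, 0.999, 0.052, -0.0]
force: [-0.5, -0.3, 1.4]
grip_width: 0.003
```

```bash
python3 - <<'E'
from h import *
c=capture("side"); save(c,"s1.png",(200,150,520,390))
E
```

```text
(no output)
```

View pics/s1.png

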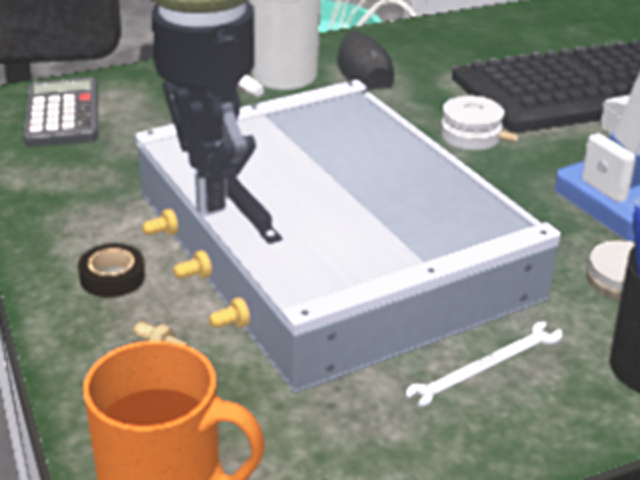

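Emit:
play_rows(deltas=[[0.1, 0.01, -0.07, 0, 0, 0, -1], [0.2, 0.02, 0, 0, 0, 0, -1], [0.15, 0.016, 0, 0, 0, 0, -1], [0.25, 0.026, 0, 0, 0, 0, -1], [0.3, 0.031, 0, 0, 0, 0, -1], [0.3, 0.031, 0, 0, 0, 0, -1], [0.3, 0.031, 0, 0, 0, 0, -1], [0.3, 0.031, 0, 0, 0, 0, -1]])

```text
time_s: 2.92
eef_pos: [537.2, -100.1, 73.1]
ee_rot: [0.0, 0.999, 0.053, -0.0]
force: [-3.5, -1.3, 3.3]
grip_width: -0.0
```

Emit:
play_rows(deltas=[[0.3, 0.031, 0, 0, 0, 0, -1], [0.2, 0.021, 0, 0, 0, 0, -1], [0.15, 0.016, 0, 0, 0, 0, -1], [0.1, 0.01, 0, 0, 0, 0, -1], [0, 0, 0, 0, 0, 0, -1]])

```text
time_s: 3.33
eef_pos: [567.0, -96.9, 72.6]
ee_rot: [0.0, 0.999, 0.053, 0.0]
force: [-0.2, 0.3, -0.4]
grip_width: -0.003
```

Emit:
play_rows(deltas=[[0.1, 0.01, 0, 0, 0, 0, -1], [0.1, 0.01, 0, 0, 0, 0, -1], [0.05, 0.005, 0, 0, 0, 0, -1], [0.05, 0.005, 0, 0, 0, 0, -1]])

```text
time_s: 3.67
eef_pos: [578.2, -95.7, 72.4]
ee_rot: [-0.0, 0.999, 0.053, -0.0]
force: [-2.5, 1.9, 0.8]
grip_width: 0.001
```

Emit:
play_rows(deltas=[[0.05, 0.005, 0, 0, 0, 0, -1], [0.05, 0.005, 0, 0, 0, 0, -1]])

```text
time_s: 3.83
eef_pos: [580.8, -95.4, 72.3]
ee_rot: [-0.0, 0.999, 0.053, -0.002]
force: [-21.2, -1.0, 11.2]
grip_width: -0.002
```

Emit:
play_rows(deltas=[[-0.3, -0.03, 0, 0, 0, 0, -1], [0, 0, 0.9, 0, 0, 0, -1], [0, 0.3, 0.9, 0, 0, 0, -1], [-0.3, 0.9, 0.3, 0, 0, 0, -1], [-0.3, 0.9, 0.3, 0, 0, 0, -1], [-0.3, 0.9, 0.3, 0, 0, 0, -1], [-0.3, 0.9, 0, 0, 0, 0, -1], [-0.3, 0.9, 0, 0, 0, 0, -1]])

```text
time_s: 4.5
eef_pos: [510.2, 96.9, 181.6]
ee_rot: [0.0, 0.999, 0.052, 0.002]
force: [0.2, -0.3, -0.3]
grip_width: 0.0
```

```bash
python3 - <<'E'
from h import *
c=capture("top"); save(c,"t2.png",(190,90,460,350))
E
```

```text
(no output)
```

View pics/t2.png

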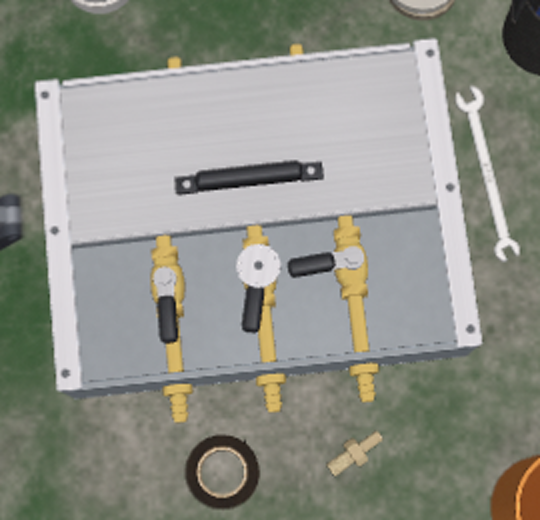

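```bash
python3 - <<'E'
from h import *
c=capture("top")
o=np.array([572,-95.2]);y=.1038;R=np.array([[np.cos(y),-np.sin(y)],[np.sin(y),np.cos(y)]])
for n,u,v,z in [("hub",258,265,56),("tip",250,331,52),("shuttip",289,267,52),("shuthub",351,258,52),("opentip",168,342,52),("openhub",164,279,52),("bar",249,176,81)]:
    p=onz(c,u/2+190,v/2+90,z)[:2]; print(n,np.round(p,1),np.round(R.T@(p-o),1))
for b in [(-43,0),(-83,-26),(-83,0),(-62,25),(-62,36)]: print(b,np.round(o+R@np.array(b),1))
E
```

```text
hub [532.9 -99.1] [-39.2   0.2]
tip [483.4 -93. ] [-87.9  11.4]
shuttip [ 532.2 -122.5] [-42.5 -23. ]
shuthub [ 538.9 -169.4] [-40.6 -70.3]
opentip [475.2 -31.7] [-89.7  73.2]
openhub [523.3 -28. ] [-41.4  71.9]
bar [595.2 -92.9] [23.3 -0.1]
(-43, 0) [529.2 -99.7]
(-83, -26) [ 492.1 -129.7]
(-83, 0) [ 489.4 -103.8]
(-62, 25) [507.7 -76.8]
(-62, 36) [506.6 -65.8]
```

```bash
python3 - <<'E'
from h import *
y=.1038;R=np.array([[np.cos(y),-np.sin(y)],[np.sin(y),np.cos(y)]]); h=np.array([530.2,-99.5])
p=h+R@np.array([-42,-30]);print("start",p,"from",sensors.sense()["eef_pos"])
for t in [0.1,.3,.5,.7,.9,1.1,1.3,1.45,1.571,1.65]:
    s,c=np.sin(t),np.cos(t); tt=min(t,1.571)
    q=(36+9*c-3*s)*np.array([-c,s])-(7+11*s+14.5*c)*np.array([s,c])
    w=h+R@q; print(t,np.round(q,1),np.round(w,1),np.round((w-p)/40,2)); p=w
E
```

```text
start [ 491.53447124 -133.69030397] from [509.07851338  99.50409913 181.08993269]
0.1 [-46.7 -18. ] [ 485.6 -122.2] [-0.15  0.29]
0.3 [-48.9 -10.1] [ 482.6 -114.6] [-0.08  0.19]
0.5 [-49.2  -1.6] [ 481.4 -106.2] [-0.03  0.21]
0.7 [-47.5   7.1] [482.2 -97.3] [0.02 0.22]
0.9 [-43.7  15.4] [485.1 -88.7] [0.07 0.22]
1.1 [-37.8  22.7] [490.2 -80.8] [0.13 0.2 ]
1.3 [-30.2  28.5] [497.2 -74.3] [0.17 0.16]
1.45 [-23.6  31.5] [503.4 -70.6] [0.16 0.09]
1.571 [-18.  33.] [508.9 -68.5] [0.14 0.05]
1.65 [-14.2  33.5] [512.6 -67.6] [0.09 0.02]
```

Emit:
play_rows(deltas=[[-0.09, -0.9, 0, 0, 0, 0, -1], [-0.09, -0.98, 0, 0, 0, 0, -1], [-0.09, -0.98, 0, 0, 0, 0, -1], [-0.09, -0.98, 0, 0, 0, 0, -1], [-0.09, -0.98, 0, 0, 0, 0, -1], [-0.09, -1.0, 0, 0, 0, 0, -1], [0, 0, -0.7, 0, 0, 0, -1], [0, 0, -0.9, 0, 0, 0, -1]])

```text
time_s: 5.27
eef_pos: [490.1, -141.1, 117.9]
ee_rot: [0.002, 0.999, 0.05, 0.003]
force: [0.7, -0.6, -1.2]
grip_width: 0.001
```

Emit:
play_rows(deltas=[[0, 0, -0.9, 0, 0, 0, -1], [0, 0, -0.2, 0, 0, 0, -1], [0, 0, 0, 0, 0, 0, -1]])

```text
time_s: 5.52
eef_pos: [487.9, -137.5, 71.0]
ee_rot: [-0.001, 0.999, 0.052, -0.002]
force: [-0.2, -0.7, 1.7]
grip_width: -0.0
```

Emit:
play_rows(deltas=[[0, 0, -0.4, 0, 0, 0, -1], [0, 0, -0.3, 0, 0, 0, -1], [0, 0, 0, 0, 0, 0, -1], [-0.06, 0.19, 0, 0, 0, 0, -1], [-0.02, 0.19, 0, 0, 0, 0, -1], [0, 0, 0, 0, 0, 0, -1]])

```text
time_s: 6.02
eef_pos: [485.8, -121.0, 45.9]
ee_rot: [0.0, 0.999, 0.053, 0.001]
force: [-0.2, -0.5, 0.1]
grip_width: 0.0
```

```bash
python3 - <<'E'
from h import *
c=capture("side"); save(c,"s2.png",(230,180,440,330))
E
```

```text
(no output)
```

View pics/s2.png

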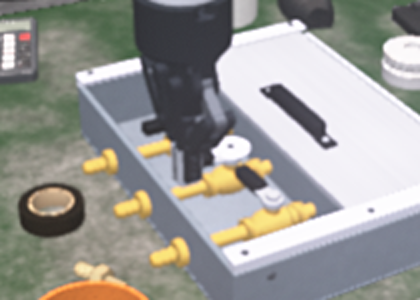

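Emit:
play_rows(deltas=[[-0.04, 0.08, -0.07, 0, 0, 0, -1], [-0.04, 0.08, 0, 0, 0, 0, -1], [-0.015, 0.105, 0, 0, 0, 0, -1], [-0.015, 0.105, 0, 0, 0, 0, -1], [0.01, 0.11, 0, 0, 0, 0, -1], [0.01, 0.11, 0, 0, 0, 0, -1], [0.035, 0.11, 0, 0, 0, 0, -1], [0.035, 0.11, 0, 0, 0, 0, -1]])

```text
time_s: 6.73
eef_pos: [484.9, -89.6, 41.8]
ee_rot: [0.0, 0.999, 0.053, 0.0]
force: [0.1, -4.4, 0.9]
grip_width: -0.001
```

Emit:
play_rows(deltas=[[0.065, 0.1, 0, 0, 0, 0, -1], [0.065, 0.1, 0, 0, 0, 0, -1], [0.085, 0.08, 0, 0, 0, 0, -1], [0.085, 0.08, 0, 0, 0, 0, -1], [0.08, 0.045, 0, 0, 0, 0, -1], [0.08, 0.045, 0, 0, 0, 0, -1], [0, 0, 0, 0, 0, 0, -1]])

```text
time_s: 7.32
eef_pos: [503.2, -71.2, 41.4]
ee_rot: [-0.0, 0.999, 0.053, -0.0]
force: [-1.2, 0.4, 0.9]
grip_width: 0.001
```

Final part, onto the stop in small steps.

Emit:
play_rows(deltas=[[0.07, 0.025, 0, 0, 0, 0, -1], [0.07, 0.025, 0, 0, 0, 0, -1], [0.04, 0.005, 0, 0, 0, 0, -1], [0.04, 0.005, 0, 0, 0, 0, -1]])

```text
time_s: 7.65
eef_pos: [511.6, -69.0, 41.4]
ee_rot: [-0.0, 0.999, 0.053, -0.001]
force: [-4.3, 2.1, 0.6]
grip_width: -0.001
```

Emit:
play_rows(deltas=[[0.04, 0.004, 0, 0, 0, 0, -1], [0.03, 0.003, 0, 0, 0, 0, -1]])

```text
time_s: 7.82
eef_pos: [512.7, -68.8, 41.2]
ee_rot: [-0.001, 0.999, 0.053, -0.003]
force: [-17.4, -0.2, 9.0]
grip_width: -0.0
```

Emit:
play_rows(deltas=[[-0.3, -0.03, 0, 0, 0, 0, -1], [0, 0, 0.6, 0, 0, 0, -1], [0, 0, 0.9, 0, 0, 0, -1], [0, 0.5, 0.9, 0, 0, 0, -1], [0, 0.95, 0, 0, 0, 0, -1], [0, 0.95, 0, 0, 0, 0, -1], [0, 0.95, 0, 0, 0, 0, -1], [0, 0.95, 0, 0, 0, 0, -1]])

```text
time_s: 8.48
eef_pos: [503.3, 103.3, 138.3]
ee_rot: [-0.0, 0.999, 0.052, 0.001]
force: [0.5, -0.7, 0.1]
grip_width: -0.003
```

```bash
python3 - <<'E'
from h import *
c=capture("top"); save(c,"t3.png",(190,90,460,350))
print(sensors.sense()["eef_pos"])
E
```

```text
[502.57066786 108.91298928 138.25751555]
```

View pics/t3.png

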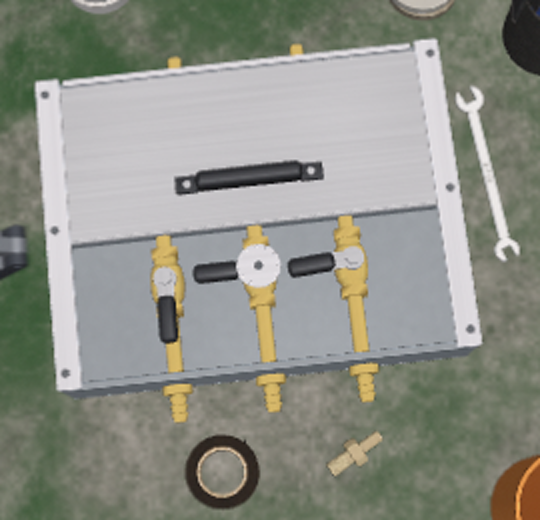

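Emit:
play_rows(deltas=[[0.5, -0.83, 0, 0, 0, 0, -1], [0.5, -0.83, 0, 0, 0, 0, -1], [0.5, -0.83, 0, 0, 0, 0, -1], [0.5, -0.83, 0, 0, 0, 0, -1], [0.5, -0.83, 0, 0, 0, 0, -1], [0.53, -0.82, 0, 0, 0, 0, -1], [0, 0, 0, 0, 0, 0, -1], [0, 0, -0.6, 0, 0, 0, -1]])

```text
time_s: 9.2
eef_pos: [627.0, -100.0, 117.2]
ee_rot: [0.002, 0.999, 0.051, 0.005]
force: [0.3, -0.2, -0.2]
grip_width: -0.002
```

Emit:
play_rows(deltas=[[0, 0, -0.5, 0, 0, 0, -1], [0, 0, -0.3, 0, 0, 0, -1], [0, 0, -0.15, 0, 0, 0, -1], [0, 0, 0, 0, 0, 0, -1]])

```text
time_s: 9.53
eef_pos: [623.6, -96.9, 74.8]
ee_rot: [-0.0, 0.999, 0.053, -0.001]
force: [-0.8, 0.1, 0.3]
grip_width: 0.001
```

Emit:
play_rows(deltas=[[0, 0.16, -0.05, 0, 0, 0, -1], [-0.15, -0.016, 0, 0, 0, 0, -1], [-0.15, -0.016, 0, 0, 0, 0, -1], [-0.25, -0.026, 0, 0, 0, 0, -1], [-0.3, -0.031, 0, 0, 0, 0, -1], [-0.3, -0.031, 0, 0, 0, 0, -1], [-0.3, -0.031, 0, 0, 0, 0, -1], [-0.3, -0.031, 0, 0, 0, 0, -1]])

```text
time_s: 10.2
eef_pos: [553.6, -97.8, 74.7]
ee_rot: [0.0, 0.999, 0.053, 0.001]
force: [3.1, 2.0, -1.1]
grip_width: -0.004
```

Emit:
play_rows(deltas=[[-0.3, -0.031, 0, 0, 0, 0, -1], [-0.3, -0.031, 0, 0, 0, 0, -1], [-0.2, -0.021, 0, 0, 0, 0, -1], [-0.15, -0.016, 0, 0, 0, 0, -1], [-0.1, -0.01, 0, 0, 0, 0, -1], [0, 0, 0, 0, 0, 0, -1]])

```text
time_s: 10.7
eef_pos: [511.4, -102.6, 74.0]
ee_rot: [0.0, 0.999, 0.053, -0.0]
force: [-0.3, -0.4, -1.1]
grip_width: -0.002
```

Emit:
play_rows(deltas=[[-0.06, -0.006, 0, 0, 0, 0, -1], [-0.06, -0.006, 0, 0, 0, 0, -1], [-0.04, -0.004, 0, 0, 0, 0, -1]])

```text
time_s: 10.95
eef_pos: [506.7, -103.2, 74.0]
ee_rot: [0.0, 0.999, 0.052, 0.002]
force: [13.4, 3.4, -3.3]
grip_width: -0.0
```

Emit:
play_rows(deltas=[[-0.04, -0.004, 0, 0, 0, 0, -1], [-0.04, -0.004, 0, 0, 0, 0, -1]])

```text
time_s: 11.12
eef_pos: [506.4, -103.4, 74.4]
ee_rot: [0.001, 0.999, 0.052, 0.006]
force: [31.5, 7.7, -14.6]
grip_width: 0.002
```

Emit:
play_rows(deltas=[[0.3, 0.03, 0, 0, 0, 0, -1], [0, 0, 0.6, 0, 0, 0, -1], [0, 0, 0.9, 0, 0, 0, -1], [0, 0.5, 0.9, 0, 0, 0, -1], [0, 0.95, 0, 0, 0, 0, -1], [0, 0.95, 0, 0, 0, 0, -1], [0, 0.95, 0, 0, 0, 0, -1], [0, 0.95, 0, 0, 0, 0, -1]])

```text
time_s: 11.78
eef_pos: [513.5, 71.3, 169.5]
ee_rot: [0.0, 0.999, 0.052, -0.001]
force: [1.0, -0.4, 0.2]
grip_width: 0.001
```

Emit:
play_rows(deltas=[[0, 0, 0, 0, 0, 0, -1], [0, 0, 0, 0, 0, 0, -1], [0, 0, 0, 0, 0, 0, -1]])

```text
time_s: 12.03
eef_pos: [514.0, 69.4, 169.4]
ee_rot: [0.0, 0.999, 0.053, -0.001]
force: [0.1, -0.4, -0.6]
grip_width: 0.001
```

```bash
python3 - <<'E'
from h import *
c=capture("top"); save(c,"t4.png",(190,90,460,350))
print(sensors.sense()["force"])
E
```

```text
[ 0.1797575  -0.26186547 -0.22982248]
```

View pics/t4.png

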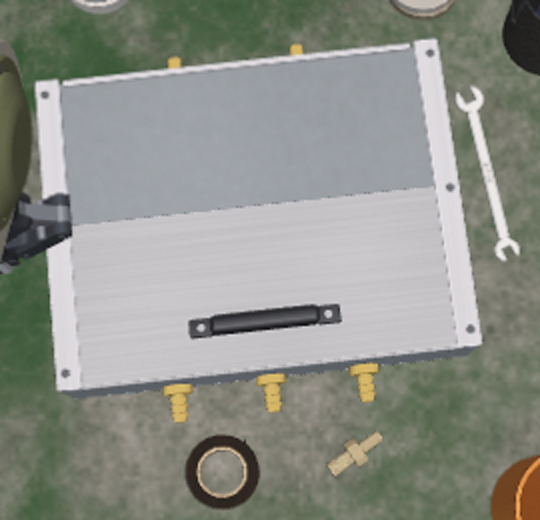

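Cover closed: the bar at crop (265,321) is slightly forward of where it started. The loose things have not moved and the arm is clear.

```bash
python3 -c "
from h import *
print(order.finish_job())"
```

```text
the job is handed in; nothing more can be done
None
```

The tagged valve, which was the middle one, is shut and the cover is fully closed again. I handed the job in at about 12 s on the robot's clock, with the arm clear of the box.

- **Cover opened:** I pushed the finger bar back with shut fingertips until the cover met its stop, at about 21 N.
- **Valve shut:** I swept the tagged lever clockwise to its stop, at about 17 N. The picture from above shows it lying parallel to the valve that was already shut. The other two handles look unchanged.
- **Cover closed:** I pushed the bar forward to the closed stop. The force there reached about 32 N, higher than at the other two stops but under the limit. The last picture shows the cover closed, with the bar slightly forward of where it started.
- **Last checks:** The tape, spanner and fitting look unmoved, and the wrist force read about zero. No check failed or disagreed, but the handles could not be seen again once the cover was closed.

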